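Switch off the sander and hang up its push paddle

TASK

The sanding is finished: press the sander's red button fully down and let it spring back, then take the orange push paddle and hang it by its eye on the empty peg of the sloping rack, fully home so that it lies flat on the board with its pad hanging down the slope. Leave the dust extractor's green button alone and do not disturb the tin, the glue bottle or the cork block.

Things in the scene. Friction and masses are not known exactly. Their poses are not given: they have to be found in the camera images.
- red_button_top (a point): centre of the top face of the red push button (36 mm diameter, 8 mm travel, about 6 N fully down, springs back) on the sander's switch box: a fixed yellow box 80 x 60 mm, 45 mm high; the button's top stands about 65 mm above the bench when not pressed
- red_button (a joint): how far the red button is pressed, m: 0 released, 0.008 fully down
- green_button_top (a point): centre of the top face of the dust extractor's green push button, the same size, on a fixed grey box of the same size; not to be pressed. The two boxes may stand either way round
- green_button (a joint): how far the green button is pressed, m: 0 released, 0.008 fully down
- paddle: loose push paddle lying flat, 199 mm long, 0.18 kg. Origin on the flat underside below the handle's middle; x runs along it to the eye, z up. Black handle x -40 to 53 mm, 30 wide (y), 24 high; orange eye plate x 53 to 97, 40 wide, 14 thick, round through hole 22 mm in diameter at x = 75; orange pad x -102 to -40, 64 wide, 14 thick. Centre of mass near x = -10
- paddle_eye (a point): centre of the paddle's hole, 7 mm above the underside (paddle frame: 75, 0, 7 mm)
- rack: fixed wooden rack: board 240 mm wide (y), 230 mm long, sloping at 40 degrees, 35 to 183 mm above the bench, its low front edge away from the robot and to the robot's right. Origin: centre of its underside; x points from the low front edge to the back, z up. A fixed scraper (148 mm long, 44 wide, 12 thick) hangs on a second peg at y = -72 mm; the empty peg is at y = 55 mm
- peg: the rack's empty brass peg, 14 mm in diameter, 45 mm long, chamfered tip, square to the board. Origin: centre of its foot on the board's face; z points out along the peg (40 degrees from vertical, leaning to the rack's front), x straight up the slope, y across. The board goes on 190 mm down and 40 mm up the slope from it
- tin: loose red and yellow tin standing upright, 66 mm diameter, 70 mm high; origin at the centre of its underside
- glue: loose white glue bottle standing upright, 48 mm diameter, 130 mm high; origin at the centre of its underside
- block: loose cork sanding block 60 x 100 x 35 mm lying flat; origin at the centre of its underside
Mind the look-alikes: they are no part of the job. What is shaped like the part that bears red_button_top but turquoise is not meant.

How it is judged (in metres and radians):
On the way, in this order (a step that is already met when the one before it is completed fails the run):
1. the red button is pressed down, at least 6.5 of its 8 mm (value of joint red_button above 0.0065 m), for 0.05 s.
2. the red button has sprung back to within 2 mm (value of joint red_button below 0.002 m), for 0.1 s.
3. the peg stands through the paddle's eye: the hole's centre within 8 mm of the peg's axis each way and less than 35 mm above the board, the paddle within 15 degrees of square to the peg (x of paddle_eye in the frame of peg between -0.008 and 0.008 m and y of paddle_eye in the frame of peg between -0.008 and 0.008 m and z of paddle_eye in the frame of peg below 0.035 m and angle between the z axis of paddle and the z axis of peg, either way round below 0.26 rad), for 0.1 s.
At the end, for the whole second after the job is handed in: The peg stands through the paddle's eye (hole centre within 7 mm of its axis each way, 3 to 12 mm off the board); the paddle lies flat on the board (within 6 degrees) and at rest, handle and pad down the slope (handle's middle at least 60 mm below the peg); the red button is released (x of paddle_eye in the frame of peg between -0.007 and 0.007 m and y of paddle_eye in the frame of peg between -0.007 and 0.007 m and z of paddle_eye in the frame of peg between 0.003 and 0.012 m and angle between the z axis of paddle and the z axis of peg, either way round below 0.1 rad and x of paddle in the frame of peg below -0.06 m and linear speed of paddle below 0.02 m/s and value of joint red_button below 0.002 m); the robot touches nothing.
It fails at once if the green button is pressed by more than 3 mm (value of joint green_button above 0.003 m).
It fails at once if the tin is moved by more than 30 mm (distance of tin from where it was at the start of the episode above 0.03 m).
It fails at once if the glue bottle is moved by more than 30 mm (distance of glue from where it was at the start of the episode above 0.03 m).
It fails at once if the cork block is moved by more than 30 mm (distance of block from where it was at the start of the episode above 0.03 m).
It also fails if it takes over 51 s, if anything falls off the work surface, if the arm or the gripper's body presses on something with over 40 N, if the wrist force passes 120 N, or if a joint passes its speed limit or range.

ROBOT

A 6-joint arm with a two-finger parallel gripper is mounted at the origin on the work surface. World frame = base frame: x ahead of the robot, y to its left, z up, the work surface at z = 0. Lengths are in m, angles in degrees, forces in N, time in s.
With the tool pointing down it reaches from about 0.3 to 0.75 m from the base axis. Payload 8.5 kg.
Tool frame: the origin (TCP) lies midway between the tips of the shut fingers; the grasp point (between the pads) lies 19 mm behind it; z points along the fingers, y is the line along which they close (so a half turn about z gives the same grasp; the last joint's range is limited). The gripper opens to 85 mm and grips with 20 to 120 N. Pads are 22 mm wide; open, the fingers measure 114 mm over their backs; the gripper's body (76 mm by 85 mm) begins 54 mm behind the grasp point. The pads swing forward as they close: fully open they stand 13 mm farther back than shut.
Start: joints at [-77.309, 21.807, 74.336, -0, 83.858, -12.336], TCP at [0.233, -0.498, 0.231] pointing down, gripper open.
Joint ranges: [-178.18, 178.18], [-50.72, 133.34], [12.68, 142.11], [-81.47, 261.47], [9.98, 163.14], [-165.26, 165.26]. Speed limits (degrees/s): [136.94, 136.94, 180, 180, 180, 180].

INTERFACE

Orientations are given as a 3x3 rotation matrix whose columns are the frame's x, y, z axes.
In Python, from rig import env gives the robot as it stands. The module is installed in compiled form; this text tells all that it offers.
- The arm moves only by the tool jog_arm, never from a script. Its argument "targets" is a list of rows, each a list of 6 numbers: the shift along the tool's x, y, z in cm, then the turn, a rotation vector about the tool's x, y, z in degrees. A call has 1 to 8 rows; each row is the pose to reach, as a shift and turn from the pose commanded when the call began, along the tool's axes at that moment; what a row does not reach only later rows make up. A row lasts 1/12 s, in which the tool goes at most 41.7 mm and 7.16 degrees, less where a joint would pass 70% of its speed; a pose out of reach is approached as far as the arm can. A call with a gripper value outside its range is refused whole. "hand" is the opening, from 0 (shut) to 1 (fully open), set as the call begins (left out, the last holds). The fingers move at their own pace and stop on an object; "newtons" is the grip in N (left out, the last holds). Time passes only in rows, so rows that repeat a pose let the fingers close. It gives the time, the measured TCP pose, the force, the opening and the grip force at its end, in the units of the state.
- env.observe(): the state, without advancing time (a new reading comes with each control period).
- env.get_image(name): name is "scene" or "top" or "wrist"; returns a dict with "frame" (400x640x3 uint8, red, green, blue), "depth" (400x640 float32, m along the optical axis (not along the pixel's ray), 0 where there is no reading), "fovy" (degrees; the focal length in pixels is half the picture's height over the tangent of half this angle, whatever the lens; pixels are square), "cx", "cy" (the principal point, pixels), "k1" (the pictures are not rectified: a ray, as slopes to the right and down, at radius r is drawn at 1 + k1 r^2 times it, then the intrinsics apply), "cam_to_world" (4x4, takes a point from camera to world coordinates). Camera axes: x right, y down, z forward; pixel columns grow to the right and rows downward; lengths in m; the calibration is good to about 2 mm. A picture is of the moment at which its call begins.
- env.close_job(): hands the job in; it is judged then, once.
Trained networks look in the newest picture that a camera, given by its name, has taken for a name from the list of things; names that differ only in an ending like _2 or _b are one class to them, and where a whole thing is asked for, a point or a joint stands for the part that bears it (a point fixed in the world has none). Each returns a list of dicts, best first, with "score" (0 to 1); they miss things now and then, are a little off and sometimes report something else, mostly with a low value. They report only what shows in the picture. A call takes as long as a camera call. They do not tell look-alikes from the thing itself.
- env.regions_of(camera, target): "pixels" (400x640 bool, what is visible of it) and "point" ([row, column] in pixels, amid what is visible of it).
The state is a dict: "time_s": time; "q": joint angles; "qvel": joint speeds; "joint_efforts": joint torques, N m; "position": TCP position; "tool_rot": TCP orientation; "ft_force": force on the tool from outside, world axes, zero at the start; "wrist_torque": the same for the moment, N m; "grip_width": finger opening in m; "gripper_force": force on a finger pad.
Only numpy, scipy, OpenCV 4.12 (cv2) and the standard library are available. Lean on these libraries where they do the work, as an engineer would, in place of code of your own. Each camera call takes 0.05 s, during which the arm holds its last target. There are 200 camera calls.

## Working session

There is one attempt and no reset: what is moved stays moved. The work goes in short steps, Python scripts to look and compute and a tool call to move; the robot and the scene stay as the last step left them, time stands still between calls to the robot, and variables do not carry over. Pictures are saved under pics/ and viewed, at most 10 in all, crops included, and the job is handed in when it is done.

Besides the shell and the picture viewer there is one more tool, called after ">>>" as name([rows], argument=value, ...), one row to a line, values as JSON. jog_arm: Moves the arm, as the interface text tells. Its arguments: {"type":"object","properties":{"targets":{"type":"array","items":{"type":"array","items":{"type":"number"}}},"hand":{"type":"number"},"newtons":{"type":"number"}},"required":["targets"]}

```bash
mkdir -p pics
cat > h.py <<'E'
import numpy as np, cv2
from rig import env
def cloud(im):
    H,W=im['depth'].shape; f=H/2/np.tan(np.radians(im['fovy'])/2)
    K=np.array([[f,0,im['cx']],[0,f,im['cy']],[0,0,1]])
    v,u=np.mgrid[:H,:W]
    xd=(u-im['cx'])/f; yd=(v-im['cy'])/f
    x,y=xd.copy(),yd.copy()
    for _ in range(15):
        s=1+im['k1']*(x*x+y*y); x=xd/s; y=yd/s
    d=im['depth']; P=np.stack([x*d,y*d,d],-1)
    T=im['cam_to_world']; return P@T[:3,:3].T+T[:3,3]
def save(im,name,box=None):
    f=im['frame'][:,:,::-1]
    cv2.imwrite('pics/'+name,f)
E
cat > a.py <<'E'
from h import *
for c in ['top','scene']:
    im=env.get_image(c); save(im,c+'0.png'); P=cloud(im); np.savez(c+'0.npz',P=P,d=im['depth'],f=im['frame'])
    for t in ['red_button_top','green_button_top','paddle','rack','peg','tin','glue','block','paddle_eye']:
        try:
            for r in env.regions_of(c,t)[:3]:
                m=r['pixels']&(im['depth']>0); q=P[m]
                print(c,t,round(r['score'],2),np.round(r['point']),m.sum(),np.round(np.median(q,0),3),np.round(np.percentile(q,2,axis=0),3),np.round(np.percentile(q,98,axis=0),3))
        except Exception as e: print(c,t,e)
E
python3 a.py
```

```text
top green_button_top 0.59 [196. 399.] 97 [ 0.577 -0.348  0.07 ] [ 0.562 -0.362  0.065] [ 0.592 -0.333  0.076]
top paddle 0.82 [207. 339.] 862 [ 0.556 -0.176  0.017] [ 0.493 -0.243  0.008] [ 0.612 -0.068  0.029]
top rack 0.66 [193. 212.] 6039 [0.569 0.203 0.113] [0.447 0.087 0.01 ] [0.699 0.33  0.184]
top peg 0.42 [212. 204.] 81 [0.507 0.203 0.173] [0.493 0.189 0.153] [0.521 0.218 0.195]
top tin 0.74 [151. 353.] 444 [ 0.717 -0.193  0.069] [ 0.693 -0.224  0.014] [ 0.752 -0.166  0.077]
top tin 0.24 [155. 299.] 282 [ 0.701 -0.04   0.087] [ 0.688 -0.061  0.015] [ 0.724 -0.018  0.134]
top glue 0.64 [156. 301.] 274 [ 0.701 -0.039  0.088] [ 0.688 -0.061  0.019] [ 0.722 -0.017  0.134]
top block 0.64 [272. 246.] 764 [0.359 0.104 0.035] [0.33  0.055 0.001] [0.389 0.16  0.041]
top paddle_eye 0.87 [209. 344.] 891 [ 0.557 -0.18   0.017] [ 0.494 -0.245  0.003] [ 0.614 -0.068  0.029]
scene red_button_top 0.62 [252. 151.] 194 [ 0.429 -0.491  0.069] [ 0.411 -0.507  0.057] [ 0.442 -0.475  0.075]
scene red_button_top 0.45 [235. 212.] 147 [ 0.458 -0.345  0.068] [ 0.441 -0.359  0.062] [ 0.471 -0.33   0.07
[... 416 characters left out ...]
 0.18 ]
scene peg 0.53 [132. 415.] 80 [0.511 0.204 0.161] [0.494 0.187 0.148] [0.527 0.221 0.194]
scene peg 0.49 [275. 238.] 198 [ 0.581 -0.349  0.069] [ 0.563 -0.365  0.059] [ 0.595 -0.333  0.073]
scene tin 0.76 [302. 324.] 883 [ 0.735 -0.202  0.069] [ 0.698 -0.228  0.001] [ 0.759 -0.167  0.074]
scene glue 0.92 [263. 380.] 577 [ 0.723 -0.049  0.083] [ 0.7   -0.063  0.008] [ 0.737 -0.026  0.131]
scene block 0.87 [146. 350.] 823 [0.371 0.098 0.032] [0.334 0.055 0.002] [0.394 0.152 0.038]
scene block 0.4 [278. 234.] 242 [ 0.581 -0.35   0.068] [ 0.555 -0.366  0.054] [ 0.597 -0.333  0.073]
scene paddle_eye 0.95 [248. 297.] 1338 [ 0.563 -0.181  0.014] [ 0.499 -0.246  0.001] [ 0.616 -0.068  0.026]
```

View pics/top0.png

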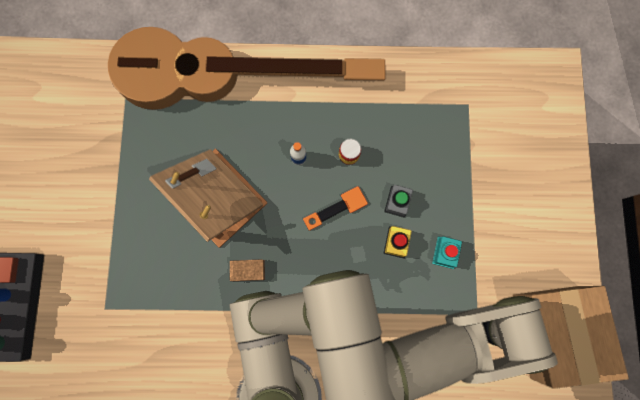

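View pics/scene0.png

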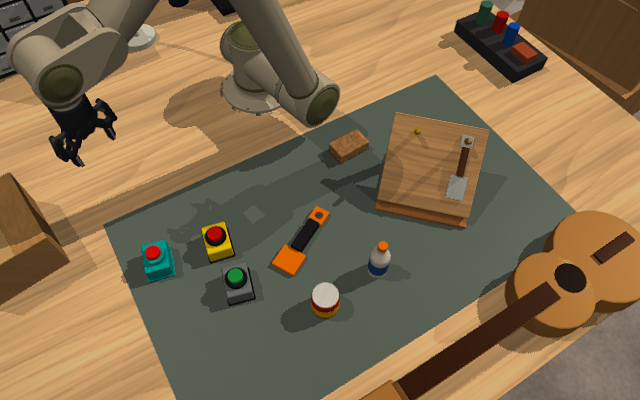

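Top view: the yellow box with the real red button is at (400,240), the turquoise look-alike at (449,251) and green at (401,198). The paddle runs from its eye at (310,220) to its pad at (355,200), and the empty peg is at (205,211). The scene view agrees: red (215,235), decoy (153,252), green (236,278), eye (320,214), peg (417,131). Next I refine these positions.

```bash
cat > b.py <<'E'
from h import *
st=env.observe(); print({k:np.round(v,3).tolist() for k,v in st.items()})
for c in ['top','scene']:
    z=np.load(c+'0.npz'); P=z['P'];f=z['f'];ok=z['d']>0
    hsv=cv2.cvtColor(f,cv2.COLOR_RGB2HSV); Hh,S,V=[hsv[...,i].astype(int) for i in range(3)]
    near=lambda x,y,r:ok&(np.hypot(P[...,0]-x,P[...,1]-y)<r)
    for n,x,y,sel in [('red',.458,-.345,((Hh<6)|(Hh>174))&(S>150)),('green',.58,-.349,(Hh>45)&(Hh<90)&(S>120))]:
        m=near(x,y,.035)&sel&(P[...,2]>.058); q=P[m]
        print(c,n,m.sum(),'median',np.round(np.median(q,0),4),'mid',np.round((q.min(0)+q.max(0))/2,4))
    # paddle
    m=near(.555,-.16,.14)&(P[...,2]>.006)&(P[...,2]<.04); n,l,s,ce=cv2.connectedComponentsWithStats(m.astype(np.uint8))
    k=1+np.argmax(s[1:,4]); q=P[l==k]
    r=cv2.minAreaRect(q[:,:2].astype(np.float32)); print(c,'paddle rect',r)
    org=(l==k)&(Hh>5)&(Hh<22)&(S>150); n2,l2,s2,_=cv2.connectedComponentsWithStats(org.astype(np.uint8))
    for j in range(1,n2):
        if s2[j,4]>25: w=P[l2==j]; print('  orange',s2[j,4],cv2.minAreaRect(w[:,:2].astype(np.float32)),np.median(w[:,2]))
    # rack plane
    m=near(.57,.2,.2)&(P[...,2]>.03)&(P[...,2]<.21); q=P[m]
    rng=np.random.default_rng(0);best=None;bc=0
    for _ in range(400):
        a=q[rng.choice(len(q),3,0)]; nn=np.cross(a[1]-a[0],a[2]-a[0]); L=np.linalg.norm(nn)
        if L<1e-6: continue
        nn/=L; ct=(abs((q-a[0])@nn)<.003).sum()
        if ct>bc: bc=ct;best=(nn,a[0])
    i=abs((q-best[1])@best[0])<.004; w=q[i]; cen=w.mean(0); nn=np.linalg.svd(w-cen,full_matrices=False)[2][2]; nn*=np.sign(nn[2])
    print(c,'rack n',nn.round(4),'tilt',np.degrees(np.arccos(nn[2])),'cen',cen.round(4),i.sum())
    up=np.array([0,0,1])-nn[2]*nn; up/=np.linalg.norm(up); yy=np.cross(nn,up)
    ab=np.c_[(w-cen)@up,(w-cen)@yy].astype(np.float32)
    r=cv2.minAreaRect(ab); print(' rect(up,y)',r, 'up',up.round(4))
    print(' pct up',np.percentile(ab[:,0],[.3,99.7]),'y',np.percentile(ab[:,1],[.3,99.7]),'heading',np.degrees(np.arctan2(up[1],up[0])))
    cc=cen+up*r[0][0]+yy*r[0][1]
    foot=cc+up*(.115-.04)+yy*.055; print(' centre',cc.round(4),'foot pred',foot.round(4),'tip',(foot+.045*nn).round(4))
    d=(q-foot)@nn; e=q-foot; pk=q[(d>.012)&(d<.05)&(np.hypot(e@up,e@yy)<.03)]
    e=pk-foot; print(' peg pts',len(pk),'up',np.percentile(e@up,[5,50,95]).round(4),'y',np.percentile(e@yy,[5,50,95]).round(4),'n',np.percentile(e@nn,[5,50,95]).round(4))
E
python3 b.py
```

```text
{'time_s': 1.0, 'q': [-77.308, 21.806, 74.335, 0.0, 83.86, -12.335], 'qvel': [-0.011, 0.047, -0.081, -0.019, -0.034, -0.015], 'joint_efforts': [-0.001, -44.834, -23.145, -0.0, 0.001, -0.0], 'position': [0.233, -0.498, 0.231], 'tool_rot': [[0.906, 0.423, 0.0], [0.423, -0.906, 0.0], [0.0, -0.0, -1.0]], 'ft_force': [-0.54, -0.165, -0.029], 'wrist_torque': [0.009, 0.011, -0.005], 'gripper_force': 0.0, 'grip_width': 0.086}
top red 130 median [ 0.4524 -0.3431  0.0696] mid [ 0.4533 -0.3457  0.0677]
top green 120 median [ 0.5773 -0.348   0.0696] mid [ 0.5791 -0.349   0.0673]
top paddle rect ((0.5507722496986389, -0.1521742045879364), (0.06932023912668228, 0.20641496777534485), 26.001712799072266)
  orange 410 ((0.5818303823471069, -0.21233044564723969), (0.06552471965551376, 0.06342845410108566), 29.496522903442383) 0.014730070420961305
  orange 161 ((0.5121504664421082, -0.0862787514925003), (0.04166017845273018, 0.045850109308958054), 28.32209587097168) 0.015428981654145524
top rack n [ 0.4507 -0.4575  0.7665] tilt 39.958318288253004 cen [0.5703 0.2083 0.1161] 4497
 rect(up,y) ((-0.0073876
[... 793 characters left out ...]
176635742) 0.013299292000457652
  orange 620 ((0.5828710794448853, -0.21197885274887085), (0.06438253819942474, 0.06654532998800278), 28.662717819213867) 0.013000466424728963
scene rack n [ 0.452  -0.4555  0.767 ] tilt 39.91755981235983 cen [0.5796 0.2082 0.1092] 7225
 rect(up,y) ((-0.0007679983973503113, -0.0028426125645637512), (0.23158486187458038, 0.23946090042591095), 0.035055264830589294) up [-0.5402  0.5444  0.6417]
 pct up [-0.11532104  0.11339886] y [-0.12128876  0.11609527] heading 134.77555671401197
 centre [0.5821 0.2098 0.1087] foot pred [0.5025 0.2119 0.1568] tip [0.5228 0.1914 0.1913]
 peg pts 28 up [-0.0062 -0.0011  0.0047] y [-0.0058 -0.0001  0.0053] n [0.0347 0.0431 0.0469]
```

```bash
cat >> h.py <<'E'
from scipy.spatial.transform import Rotation as Ro
def move(p,R=None):
    s=env.observe(); A=np.array(s['tool_rot']); 
    d=A.T@(np.array(p)-s['position'])*100
    r=Ro.from_matrix(A.T@(A if R is None else R)).as_rotvec(degrees=True)
    print('t',round(s['time_s'],2),'MOVE',d.round(2).tolist(),r.round(1).tolist(),'|d|',round(np.linalg.norm(d),1),'ang',round(np.linalg.norm(r),1),'q',np.round(s['q'],1).tolist(),'F',np.round(s['ft_force'],1).tolist())
def down(h):
    c,s=np.cos(np.radians(h)),np.sin(np.radians(h)); return np.array([[c,s,0],[s,-c,0],[0,0,-1.]])
E
echo
```

>>> jog_arm([
  [26.6,-4.5,11,0,0,-50],
  [26.6,-4.5,11,0,0,-50],
  [26.6,-4.5,11,0,0,-50],
  [26.6,-4.5,11,0,0,-50],
  [26.6,-4.5,11,0,0,-50],
  [26.6,-4.5,11,0,0,-50],
  [26.6,-4.5,11,0,0,-50],
  [26.6,-4.5,11,0,0,-50],
], hand=0, newtons=40)

```text
time_s: 1.67
position: [0.458, -0.3401, 0.1184]
tool_rot: [[0.247, 0.969, -0.002], [0.969, -0.247, 0.005], [0.004, -0.003, -1.0]]
ft_force: [-0.2, 1.1, -0.7]
grip_width: 0.0001
gripper_force: 0.0
```

```bash
cat > c.py <<'E'
from h import *
im=env.get_image('wrist'); P=cloud(im); f=im['frame']; save(im,'w1.png')
hsv=cv2.cvtColor(f,cv2.COLOR_RGB2HSV); Hh,S,V=[hsv[...,i].astype(int) for i in range(3)]
m=(im['depth']>0)&((Hh<6)|(Hh>174))&(S>150)&(P[...,2]>.055)&(P[...,2]<.08)&(np.hypot(P[...,0]-.455,P[...,1]+.345)<.04)
q=P[m]; print(m.sum(), q.min(0) if len(q) else '', q.max(0) if len(q) else '')
print(env.observe()['position'])
move([.4545,-.3445,.075])
E
python3 c.py
```

```text
2035 [ 0.43509499 -0.35574083  0.05749314] [ 0.46922248 -0.32608692  0.07071434]
[ 0.45635004 -0.34237747  0.11970575]
t 1.72 MOVE [-0.26, -0.11, 4.47] [0.0, 0.0, 0.0] |d| 4.5 ang 0.0 q [-48.8, 29.7, 80.7, 0.0, 69.7, -34.1] F [0.1, -0.0, -0.0]
```

View pics/w1.png

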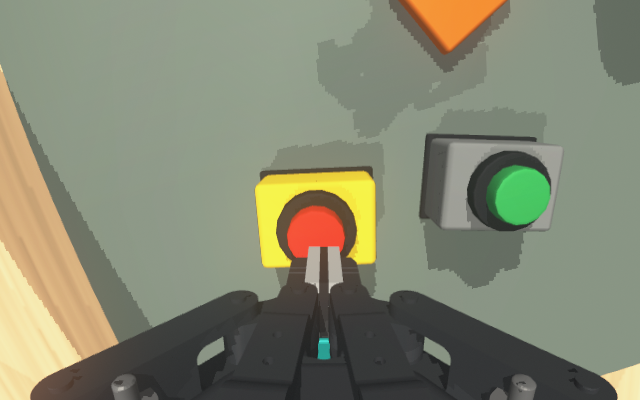

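The wrist view shows the red button at (316,230) on the yellow box, right under the closed fingertips, with green at (518,195) well clear. I'll press now.

>>> jog_arm([
  [-0.2,-0.1,4,0,0,0],
  [-0.2,-0.1,5,0,0,0],
  [-0.2,-0.1,5.5,0,0,0],
  [-0.2,-0.1,6.0,0,0,0],
  [-0.2,-0.1,6.3,0,0,0],
  [-0.2,-0.1,6.3,0,0,0],
])

```text
time_s: 2.22
position: [0.4526, -0.3472, 0.0609]
tool_rot: [[0.259, 0.966, 0.0], [0.966, -0.259, -0.001], [-0.001, 0.0, -1.0]]
ft_force: [-7.4, 4.3, 13.4]
grip_width: -0.0001
gripper_force: 6.7
```

>>> jog_arm([
  [0,0,0.1,0,0,0],
  [0,0,0.1,0,0,0],
])

```text
time_s: 2.38
position: [0.4527, -0.3473, 0.0608]
tool_rot: [[0.259, 0.966, 0.001], [0.966, -0.259, -0.002], [-0.002, 0.001, -1.0]]
ft_force: [-7.5, 7.4, 22.0]
grip_width: -0.0
gripper_force: 10.9
```

```bash
cat > d.py <<'E'
from h import *
for c in ['wrist','scene']:
    im=env.get_image(c); P=cloud(im); f=im['frame']
    hsv=cv2.cvtColor(f,cv2.COLOR_RGB2HSV); Hh,S,V=[hsv[...,i].astype(int) for i in range(3)]
    m=(im['depth']>0)&((Hh<6)|(Hh>174))&(S>150)&(P[...,2]>.045)&(P[...,2]<.08)&(np.hypot(P[...,0]-.455,P[...,1]+.345)<.035)
    q=P[m]; print(c,m.sum(), np.percentile(q,[2,50,98],axis=0).round(4).tolist())
E
python3 d.py
```

```text
wrist 1924 [[0.4362, -0.3456, 0.0577], [0.454, -0.3347, 0.0603], [0.4682, -0.3269, 0.0618]]
scene 69 [[0.4407, -0.3571, 0.0541], [0.463, -0.3349, 0.0593], [0.4705, -0.3253, 0.0627]]
```

>>> jog_arm([
  [0,0,-2,0,0,0],
  [0,0,-6,0,0,-43],
  [0,0,-6,0,0,-43],
  [0,0,-6,0,0,-43],
  [0,0,-6,0,0,-43],
])

```text
time_s: 2.9
position: [0.4534, -0.3477, 0.1194]
tool_rot: [[-0.241, 0.97, 0.002], [0.97, 0.241, -0.003], [-0.003, 0.002, -1.0]]
ft_force: [0.0, -0.4, -0.5]
grip_width: -0.0001
gripper_force: 0.0
```

```bash
python3 d.py; python3 -c "
from h import *
R=down(118.9); u=np.array([-.4833,.8755,0]); o=np.array([.5487,-.151,0])
move(o-u*.10+[0,0,.2],R)"
```

```text
wrist 2596 [[0.4366, -0.3574, 0.0617], [0.4517, -0.3418, 0.0686], [0.4674, -0.3268, 0.07]]
scene 189 [[0.4369, -0.3605, 0.0549], [0.4568, -0.3435, 0.0675], [0.4715, -0.3261, 0.0712]]
t 3.0 MOVE [7.16, 16.56, -8.13] [0.0, 0.1, -15.2] |d| 19.8 ang 15.2 q [-49.3, 29.7, 80.9, -0.0, 69.2, -63.0] F [-0.6, -0.5, 0.5]
```

The button went down 8.3 mm and sprang back. Now a wrist-camera look at the paddle.

>>> jog_arm([
  [7.2,16.5,-8,0,0,-15.2],
  [7.2,16.5,-8,0,0,-15.2],
  [7.2,16.5,-8,0,0,-15.2],
  [7.2,16.5,-8,0,0,-15.2],
  [7.2,16.5,-8,0,0,-15.2],
  [7.2,16.5,-8,0,0,-15.2],
  [7.2,16.5,-8,0,0,-15.2],
], hand=1)

```text
time_s: 3.58
position: [0.5974, -0.2371, 0.1982]
tool_rot: [[-0.481, 0.877, 0.002], [0.877, 0.481, -0.001], [-0.002, 0.001, -1.0]]
ft_force: [-0.7, -0.7, -0.4]
grip_width: 0.0833
gripper_force: 0.0
```

```bash
cat > e.py <<'E'
from h import *
import sys
im=env.get_image('wrist'); P=cloud(im); f=im['frame']; save(im,sys.argv[1]); print(env.observe()['position'])
hsv=cv2.cvtColor(f,cv2.COLOR_RGB2HSV); Hh,S,V=[hsv[...,i].astype(int) for i in range(3)]
m=(im['depth']>0)&(Hh>5)&(Hh<22)&(S>150)&(P[...,2]>.008)&(P[...,2]<.03)&(np.hypot(P[...,0]-.55,P[...,1]+.15)<.16)
n2,l2,s2,_=cv2.connectedComponentsWithStats(m.astype(np.uint8))
for j in range(1,n2):
    if s2[j,4]>150: w=P[l2==j]; print('  orange',s2[j,:].tolist(),cv2.minAreaRect(w[:,:2].astype(np.float32)),np.median(w[:,2]))
h=(im['depth']>0)&(V<90)&(S<120)&(P[...,2]>.015)&(P[...,2]<.035)&(np.hypot(P[...,0]-.55,P[...,1]+.15)<.08)
w=P[h]; print('handle',len(w),cv2.minAreaRect(w[:,:2].astype(np.float32)) if len(w)>50 else '')
E
python3 e.py w2.png
```

```text
[ 0.59632937 -0.23782787  0.19741752]
  orange [297, 0, 46, 17, 606] ((0.5186696648597717, -0.09968496859073639), (0.039480891078710556, 0.014146379195153713), 29.12757682800293) 0.013763061623740053
  orange [287, 122, 67, 65, 4254] ((0.581167995929718, -0.2127314805984497), (0.0637209489941597, 0.06156555563211441), 29.05121612548828) 0.013705225031479196
  orange [421, 179, 39, 37, 336] ((0.6979426741600037, -0.18967264890670776), (0.04706765338778496, 0.010158535093069077), 75.17478942871094) 0.021367446518041122
handle 3631 ((0.5438684225082397, -0.14545360207557678), (0.02986765280365944, 0.09040482342243195), 28.622631072998047)
```

View pics/w2.png

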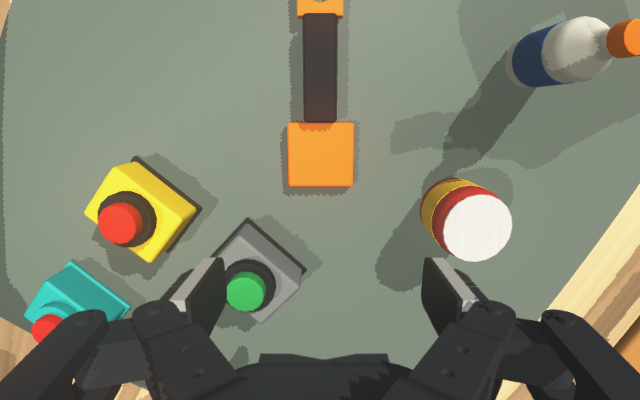

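The wrist view shows the pad at (320,153) and the handle at (320,67), lined up with the tool. The origin is about (0.547,-0.151), heading 119°.

```bash
python3 -c "
from h import *
move([.549,-.1545,.004],down(119.05))"
```

```text
t 3.63 MOVE [9.59, -0.14, 19.34] [-0.0, 0.0, -0.3] |d| 21.6 ang 0.3 q [-32.3, 32.5, 61.6, -0.0, 85.8, -61.0] F [-0.1, -0.6, 0.9]
```

>>> jog_arm([
  [4,-0.1,2,0,0,-0.3],
  [8,-0.15,4,0,0,-0.3],
  [9.6,-0.15,7.5,0,0,-0.3],
  [9.6,-0.15,11.5,0,0,-0.3],
  [9.6,-0.15,15,0,0,-0.3],
  [9.6,-0.15,17.5,0,0,-0.3],
  [9.6,-0.15,19,0,0,-0.3],
  [9.6,-0.15,19.2,0,0,-0.3],
])

```text
time_s: 4.3
position: [0.5463, -0.1547, 0.0023]
tool_rot: [[-0.484, 0.875, -0.006], [0.875, 0.484, 0.003], [0.005, -0.004, -1.0]]
ft_force: [-1.2, 0.6, 0.2]
grip_width: 0.0852
gripper_force: 0.0
```

>>> jog_arm([
  [0,0,0,0,0,0],
  [0,0,0,0,0,0],
  [0,0,0,0,0,0],
  [0,0,0,0,0,0],
  [0,0,0,0,0,0],
  [0,0,0,0,0,0],
], hand=0, newtons=60)

```text
time_s: 4.8
position: [0.5493, -0.1547, 0.0066]
tool_rot: [[-0.487, 0.873, 0.002], [0.873, 0.487, -0.001], [-0.002, 0.001, -1.0]]
ft_force: [-1.2, -0.1, 6.9]
grip_width: 0.0289
gripper_force: 61.5
```

>>> jog_arm([
  [0,0,-2,0,0,0],
  [0,0,-5,0,0,0],
  [0,0,-9,0,0,0],
  [0,0,-13,0,0,0],
  [0,0,-17,0,0,0],
  [0,0,-20,0,0,0],
  [0,0,-22,0,0,0],
])

```text
time_s: 5.38
position: [0.5491, -0.1544, 0.2292]
tool_rot: [[-0.488, 0.873, 0.004], [0.873, 0.488, -0.002], [-0.004, 0.003, -1.0]]
ft_force: [0.2, -0.6, -2.7]
grip_width: 0.0285
gripper_force: 60.5
```

```bash
cat >> h.py <<'E'
n=np.array([.4515,-.4565,.7668]); n/=np.linalg.norm(n); up=np.array([0,0,1])-n[2]*n; up/=np.linalg.norm(up); yy=np.cross(n,up)
foot=np.array([.501,.2118,.158]); RH=np.c_[up,-yy,-n]
E
python3 -c "
from h import *
eye=np.array([.079,0,0])
move(foot+.13*n-RH@eye,RH); im=env.get_image('wrist'); save(im,'w3.png'); print(env.observe()['position'],env.observe()['grip_width'])"
```

```text
t 5.38 MOVE [20.44, 17.5, 2.19] [5.5, 39.9, -14.8] |d| 27.0 ang 43.0 q [-27.6, 23.8, 71.4, 0.0, 84.5, -56.8] F [0.2, -0.6, -2.7]
[ 0.55001546 -0.15487487  0.23201711] 0.028551153048965515
```

View pics/w3.png

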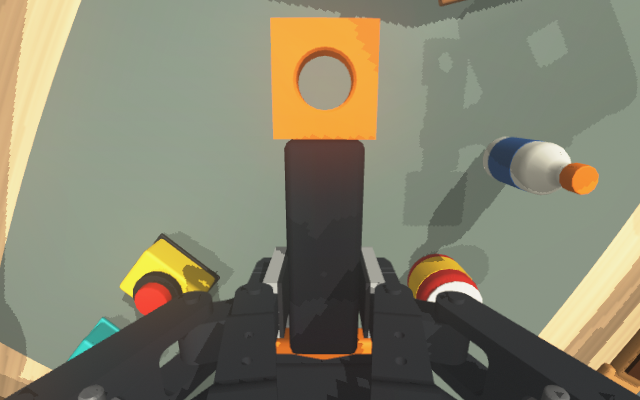

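The paddle is held squarely; the eye hole is at (325,81), and nothing has been disturbed. I'll swing it over to in front of the peg.

>>> jog_arm([
  [20.4,17.5,2.2,5.5,39.9,-14.8],
  [20.4,17.5,2.2,5.5,39.9,-14.8],
  [20.4,17.5,2.2,5.5,39.9,-14.8],
  [20.4,17.5,2.2,5.5,39.9,-14.8],
  [20.4,17.5,2.2,5.5,39.9,-14.8],
  [20.4,17.5,2.2,5.5,39.9,-14.8],
  [20.4,17.5,2.2,5.5,39.9,-14.8],
  [20.4,17.5,2.2,5.5,39.9,-14.8],
])

```text
time_s: 6.1
position: [0.6021, 0.1129, 0.2001]
tool_rot: [[-0.535, 0.709, -0.459], [0.541, 0.705, 0.457], [0.648, -0.004, -0.761]]
ft_force: [0.4, 0.3, -1.8]
grip_width: 0.0288
gripper_force: 60.6
```

```bash
cat > g.py <<'E'
from h import *
import sys
s=env.observe(); im=env.get_image('wrist'); s=env.observe(); P=cloud(im); f=im['frame']; save(im,sys.argv[1]); np.savez('g.npz',P=P,f=f,d=im['depth'])
A=np.array(s['tool_rot']); Q=(P-s['position'])@A   # tool frame
hsv=cv2.cvtColor(f,cv2.COLOR_RGB2HSV); Hh,S,V=[hsv[...,i].astype(int) for i in range(3)]
m=(im['depth']>0)&(Hh>4)&(Hh<22)&(S>150)&(Q[...,0]>.04)&(Q[...,0]<.12)&(abs(Q[...,1])<.035)&(abs(Q[...,2])<.025)
n2,l2,s2,_=cv2.connectedComponentsWithStats(m.astype(np.uint8)); k=1+np.argmax(s2[1:,4]); w=Q[l2==k]
top=np.percentile(w[:,2],20); face=(l2==k)&(abs(Q[...,2]-np.median(w[:,2]))<.005); w=Q[face]
c=w.mean(0); nn=np.linalg.svd(w-c,full_matrices=False)[2][2]; nn*=-np.sign(nn[2])
print('plate n',face.sum(),'c',c.round(4),'normal(tool)',nn.round(3),'rect',cv2.minAreaRect(w[:,:2].astype(np.float32)))
cs,hi=cv2.findContours(face.astype(np.uint8),cv2.RETR_CCOMP,cv2.CHAIN_APPROX_NONE)
for i,q in enumerate(cs):
    if hi[0,i,3]>=0 and cv2.contourArea(q)>150:
        pts=Q[q[:,0,1],q[:,0,0]]; print('hole tool',np.round((pts.min(0)+pts.max(0))/2,4),'size',np.ptp(pts,axis=0).round(4),'px',q[:,0].mean(0))
print('axes err deg',np.degrees(Ro.from_matrix(A.T@RH).as_rotvec()).round(2))
print('peg foot in tool',((foot-s['position'])@A).round(4),'tip',((foot+.045*n-s['position'])@A).round(4),'q',np.round(s['q'],1))
E
python3 g.py w4.png
```

```text
plate n 10274 c [ 0.0799  0.0021 -0.0055] normal(tool) [-0.002  0.003 -1.   ] rect ((0.07928198575973511, 0.0021991562098264694), (0.0403548888862133, 0.044393837451934814), 89.93156433105469)
hole tool [ 0.0792  0.0022 -0.0034] size [0.0221 0.0225 0.0056] px [324.82941176  79.80588235]
axes err deg [-0.21 -0.33 -0.05]
peg foot in tool [ 0.081  -0.0004  0.1253] tip [ 0.0812 -0.0005  0.0803] q [ -9.9  43.   50.6  25.  118.7 -48.9]
```

View pics/w4.png

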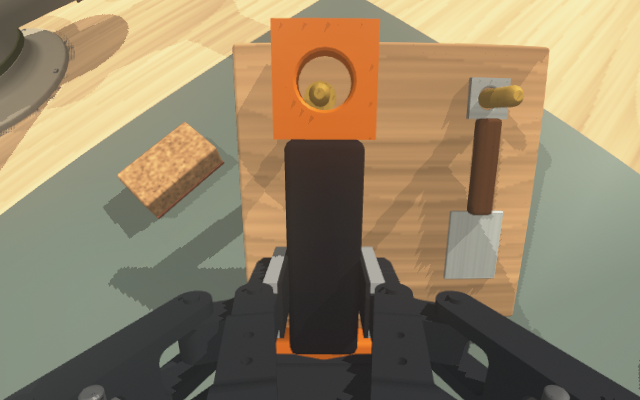

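The peg's tip shows through the eye at (322,95). Now I measure the peg in the tool frame.

```bash
cat > k.py <<'E'
from h import *
s=env.observe(); z=np.load('g.npz'); P,f=z['P'],z['f']; A=np.array(s['tool_rot']); Q=(P-s['position'])@A
w=f[60:112,298:354]; q=Q[60:112,298:354]; hsv=cv2.cvtColor(w,cv2.COLOR_RGB2HSV)
m=(q[...,2]>.06)&(q[...,2]<.112)
p=q[m]; print(m.sum(),'tool pct',np.percentile(p,[2,25,50,75,98],axis=0).round(4).tolist())
t=p[p[:,2]<np.percentile(p[:,2],2)+.004]; print('tip',len(t),t.min(0).round(4),t.max(0).round(4),((t.min(0)+t.max(0))/2).round(4))
b=Q[(z['d']>0)&(Q[...,2]>.115)&(Q[...,2]<.135)&(abs(Q[...,1])<.06)&(Q[...,0]>-.03)&(Q[...,0]<.14)]
c=b.mean(0); nn=np.linalg.svd(b-c,full_matrices=False)[2][2]; nn*=-np.sign(nn[2]); print('board',len(b),c.round(4),nn.round(4), 'z at eye',c[2]-((.08-c[0])*nn[0]+(0-c[1])*nn[1])/nn[2])
E
python3 k.py
```

```text
381 tool pct [[0.0735, -0.0069, 0.0798], [0.0766, -0.0036, 0.0813], [0.0794, -0.0011, 0.0833], [0.0822, 0.0014, 0.0854], [0.0857, 0.0052, 0.0973]]
tip 211 [ 0.0751 -0.0068  0.0785] [0.0849 0.0045 0.0838] [ 0.08   -0.0011  0.0812]
board 14126 [ 0.0492 -0.0022  0.1256] [ 5.2e-03 -5.0e-04 -1.0e+00] z at eye 0.12574056911338613
```

>>> jog_arm([
  [0.1,-0.3,2.5,-0.2,-0.3,0],
  [0.1,-0.3,5,-0.2,-0.3,0],
  [0.1,-0.3,6,-0.2,-0.3,0],
  [0.1,-0.3,6,-0.2,-0.3,0],
  [0.1,-0.3,6,-0.2,-0.3,0],
])

```text
time_s: 6.57
position: [0.5723, 0.1341, 0.1586]
tool_rot: [[-0.539, 0.714, -0.448], [0.548, 0.7, 0.458], [0.64, 0.001, -0.768]]
ft_force: [0.6, -0.5, -1.7]
grip_width: 0.0287
gripper_force: 60.5
```

```bash
python3 g.py w5.png; sed -i 's/>.06)&(q\[...,2\]<.112/>.012)\&(q[...,2]<.045/; s/>.115)&(Q\[...,2\]<.135/>.05)\&(Q[...,2]<.08/' k.py; python3 k.py
```

```text
plate n 10322 c [ 0.0798  0.0004 -0.0066] normal(tool) [ 0.     0.002 -1.   ] rect ((0.07914288341999054, 0.0004637129604816437), (0.04442567378282547, 0.040463320910930634), 0.06764088571071625)
hole tool [ 0.079   0.0005 -0.0042] size [0.0221 0.0222 0.0052] px [324.29341317  80.7245509 ]
axes err deg [ 0.24  0.18 -0.11]
peg foot in tool [0.0808 0.0033 0.0684] tip [0.0806 0.0035 0.0234] q [ -8.5  41.6  60.6  24.2 109.6 -51.3]
692 tool pct [[0.0732, -0.0035, 0.0228], [0.0762, -0.0001, 0.0243], [0.0789, 0.0027, 0.0262], [0.0818, 0.0055, 0.0284], [0.0856, 0.0089, 0.0341]]
tip 383 [ 0.0736 -0.0025  0.022 ] [0.0844 0.0083 0.0268] [0.079  0.0029 0.0244]
board 25783 [ 0.0506 -0.0005  0.0689] [-0.0041  0.0076 -1.    ] z at eye 0.06882341114367592
```

View pics/w5.png

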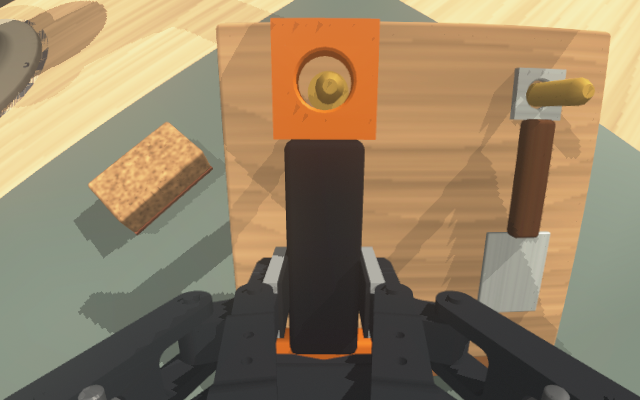

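>>> jog_arm([
  [0,0.1,0,0,0,0],
  [0,0.1,0,0,0,0],
  [0,0.1,0,0,0,0],
])

```text
time_s: 6.87
position: [0.5734, 0.1352, 0.1585]
tool_rot: [[-0.539, 0.713, -0.448], [0.547, 0.701, 0.458], [0.64, 0.002, -0.768]]
ft_force: [-0.2, -0.2, -2.8]
grip_width: 0.0286
gripper_force: 60.5
```

```bash
python3 g.py w6.png; python3 k.py; python3 -c "
from h import *
print(env.observe()['position'])"
```

```text
plate n 10320 c [ 0.0796  0.0006 -0.0073] normal(tool) [ 0.001  0.001 -1.   ] rect ((0.07896805554628372, 0.0005952939391136169), (0.04449489340186119, 0.040580715984106064), 0.06882085651159286)
hole tool [ 0.0789  0.0007 -0.0049] size [0.0222 0.0222 0.0052] px [324.03571429  80.32142857]
axes err deg [ 0.2   0.12 -0.09]
peg foot in tool [0.0806 0.002  0.0677] tip [0.0805 0.0022 0.0227] q [ -8.4  41.7  60.4  24.3 109.6 -51.2]
692 tool pct [[0.073, -0.0047, 0.022], [0.0761, -0.0013, 0.0235], [0.0787, 0.0015, 0.0254], [0.0817, 0.0043, 0.0275], [0.0854, 0.0077, 0.0341]]
tip 396 [ 0.0743 -0.0041  0.0213] [0.0843 0.0072 0.026 ] [0.0793 0.0015 0.0237]
board 25849 [ 0.0504 -0.0008  0.0681] [-0.0033  0.0068 -1.    ] z at eye 0.0680543422589745
[0.57328851 0.13531107 0.15838363]
```

>>> jog_arm([
  [0.05,0.1,1.2,0.2,0.1,0],
  [0.05,0.1,2.4,0.2,0.1,0],
  [0.05,0.1,3.4,0.2,0.1,0],
  [0.05,0.1,4.4,0.2,0.1,0],
  [0.05,0.1,5.2,0.2,0.1,0],
  [0.05,0.1,5.6,0.2,0.1,0],
  [0.05,0.1,5.6,0.2,0.1,0],
])

```text
time_s: 7.5
position: [0.5477, 0.1627, 0.1149]
tool_rot: [[-0.537, 0.711, -0.453], [0.546, 0.703, 0.456], [0.643, -0.002, -0.766]]
ft_force: [-0.7, -0.3, -2.0]
grip_width: 0.029
gripper_force: 60.7
```

```bash
sed -i 's/>.05)&(Q\[...,2\]<.08)/>.003)\&(Q[...,2]<.03)/' k.py; python3 g.py w7.png; python3 k.py|tail -1
```

```text
plate n 10349 c [ 0.0798  0.0005 -0.0064] normal(tool) [-0.     0.002 -1.   ] rect ((0.07906453311443329, 0.0005769375711679459), (0.04433825612068176, 0.04039336368441582), 0.09753941744565964)
hole tool [ 0.0791  0.0006 -0.0045] size [0.0222 0.0225 0.0061] px [324.01764706  80.29411765]
axes err deg [-0.06 -0.03 -0.08]
peg foot in tool [0.0797 0.0011 0.0112] tip [ 0.0798  0.001  -0.0338] q [ -6.3  42.2  67.6  24.4 102.2 -52.6]
board 51124 [ 0.0567 -0.0003  0.0116] [-0.001   0.0024 -1.    ] z at eye 0.011566541056395601
```

>>> jog_arm([
  [0.05,0.05,0.2,0,0,0],
  [0.05,0.05,0.35,0,0,0],
  [0.05,0.05,0.45,0,0,0],
  [0.05,0.05,0.45,0,0,0],
])

```text
time_s: 7.88
position: [0.5463, 0.1649, 0.1123]
tool_rot: [[-0.538, 0.712, -0.452], [0.546, 0.703, 0.456], [0.642, -0.001, -0.767]]
ft_force: [0.2, -0.7, -1.7]
grip_width: 0.0289
gripper_force: 60.7
```

No contact yet, so I'll continue gently.

>>> jog_arm([
  [0,0,0.1,0,0,0],
  [0,0,0.2,0,0,0],
  [0,0,0.2,0,0,0],
])

```text
time_s: 8.13
position: [0.5462, 0.1652, 0.1119]
tool_rot: [[-0.539, 0.712, -0.45], [0.547, 0.702, 0.456], [0.641, -0.0, -0.768]]
ft_force: [2.7, -5.1, 6.6]
grip_width: 0.0284
gripper_force: 61.7
```

>>> jog_arm([
  [0,0,-0.1,0,0,0],
  [0,0,-0.1,0,0,0],
  [0,0,-0.1,0,0,0],
  [0,0,-0.1,0,0,0],
  [0,0,-0.1,0,0,0],
], hand=0.75)

```text
time_s: 8.55
position: [0.5458, 0.1655, 0.1115]
tool_rot: [[-0.538, 0.711, -0.452], [0.546, 0.703, 0.456], [0.643, -0.002, -0.766]]
ft_force: [-0.8, 0.1, 0.9]
grip_width: 0.0638
gripper_force: 0.0
```

```bash
python3 g.py w8.png; python3 k.py|tail -1
```

```text
plate n 9642 c [ 0.0741  0.0009 -0.0078] normal(tool) [ 0.     0.002 -1.   ] rect ((0.07406655699014664, 0.0007697455585002899), (0.04457623139023781, 0.040499668568372726), 0.05415409058332443)
hole tool [ 0.0763  0.0009 -0.0061] size [0.0267 0.0223 0.0066] px [324.04232804  87.52910053]
axes err deg [-0.05 -0.04 -0.09]
peg foot in tool [0.0793 0.0006 0.0057] tip [ 0.0793  0.0006 -0.0393] q [ -6.   42.2  68.2  24.5 101.5 -52.7]Traceback (most recent call last):
  File "k.py", line 5, in <module>
    p=q[m]; print(m.sum(),'tool pct',np.percentile(p,[2,25,50,75,98],axis=0).round(4).tolist())
                                     ~~~~~~~~~~~~~^^^^^^^^^^^^^^^^^^^^^^^^^^
    return _quantile_unchecked(
        a, q, axis, out, overwrite_input, method, keepdims, weights)
    return _ureduce(a,
                    func=_quantile_ureduce_func,
    ...<5 lines>...
                    overwrite_input=overwrite_input,
                    method=method)
    r = func(a, **kwargs)
    result = _quantile(arr,
                       quantiles=q,
    ...<2 lines>...
                       out=out,
                       weights=wgt)
    slices_having_nans = np.isnan(arr[-1, ...])
                                  ~~~^^^^^^^^^
IndexError: index -1 is out of bounds for axis 0 with size 0
```

The paddle slid about 4 to 5 mm until it hung on the peg. I'll retreat straight back.

>>> jog_arm([
  [0,0,-1,0,0,0],
  [0,0,-3,0,0,0],
  [0,0,-6,0,0,0],
  [0,0,-9,0,0,0],
  [0,0,-12,0,0,0],
  [0,0,-12,0,0,0],
  [0,0,-12,0,0,0],
  [0,0,-12,0,0,0],
])

```text
time_s: 9.27
position: [0.5998, 0.1107, 0.2031]
tool_rot: [[-0.537, 0.712, -0.453], [0.546, 0.703, 0.456], [0.643, -0.002, -0.766]]
ft_force: [-0.4, -0.1, -0.5]
grip_width: 0.0641
gripper_force: 0.0
```

```bash
cat > z.py <<'E'
from h import *
im=env.get_image('wrist'); s=env.observe(); P=cloud(im); f=im['frame']; save(im,'w9.png')
U=np.stack([(P-foot)@up,(P-foot)@yy,(P-foot)@n],-1)
hsv=cv2.cvtColor(f,cv2.COLOR_RGB2HSV); Hh,S,V=[hsv[...,i].astype(int) for i in range(3)]
m=(im['depth']>0)&(Hh>4)&(Hh<22)&(S>190)&(abs(U[...,1])<.05)&(U[...,2]>.006)&(U[...,2]<.022)&(U[...,0]>-.2)&(U[...,0]<.06)
n2,l2,s2,_=cv2.connectedComponentsWithStats(m.astype(np.uint8))
for j in range(1,n2):
    if s2[j,4]>300: w=U[l2==j]; print('orange in peg frame',s2[j].tolist(),cv2.minAreaRect(w[:,:2].astype(np.float32)),np.percentile(w[:,2],[5,50,95]).round(4))
pk=U[(im['depth']>0)&(np.hypot(U[...,0],U[...,1])<.015)&(U[...,2]>.03)&(U[...,2]<.055)]
print('peg',len(pk),np.percentile(pk,[2,50,98],axis=0).round(4).tolist())
b=U[(im['depth']>0)&(abs(U[...,2])<.005)&(U[...,0]<.035)&(U[...,0]>-.18)&(abs(U[...,1])<.06)]; print('board z',len(b),np.median(b[:,2]))
E
python3 z.py
```

```text
orange in peg frame [298, 73, 55, 62, 2517] ((-0.005393054336309433, -0.0003553759306669235), (0.03878060355782509, 0.04278646036982536), 89.6849365234375) [0.0123 0.0135 0.0147]
orange in peg frame [285, 250, 78, 69, 4870] ((-0.1491255909204483, 0.0006426312029361725), (0.06381011754274368, 0.06345249712467194), 0.8808463215827942) [0.012  0.0133 0.0144]
peg 364 [[-0.0075, -0.0056, 0.0381], [-0.0016, 0.0008, 0.0421], [0.0048, 0.0066, 0.0457]]
board z 26529 -0.00047183945818295235
```

View pics/w9.png

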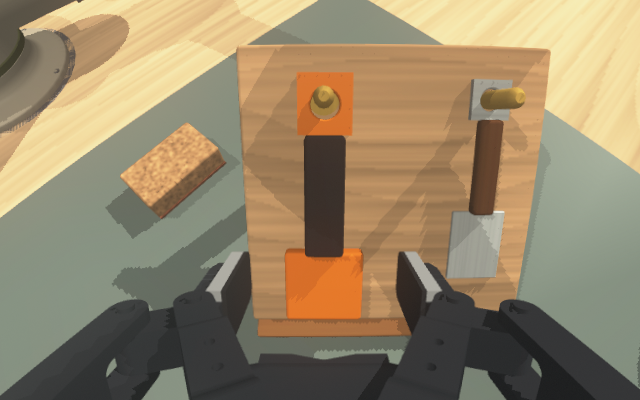

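The paddle lies flat on the board with the peg through its eye at (325,100) and its pad down the slope at (324,284). The gripper is clear of everything, so I'm handing in.

```bash
python3 -c "
from rig import env
print(env.close_job())"
```

```text
the job is handed in; nothing more can be done
None
```

I pressed the red button fully down and it sprang back, hung the paddle flat on the empty peg with its pad down the slope, and handed the job in at about 9 s of the 51 s allowed; no verdict came back.

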